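# Hang a sample pail by its bail on a spring scale

### The job

Raise the red bail of the steel sample pail upright while the pail stands on the bench, then lift the pail by the bail and hang it, near the middle of the bail, on the hook of the spring scale so that it hangs free and level. Do not tip the pail; lower it gently until the scale carries the whole weight before you let go, so that the hook neither jumps nor is pulled to its stop, and leave the other things where they are.

Things in the scene. Friction and masses are not known exactly. Their poses are not given: they have to be found in the camera images.
- pail: closed round steel pail with a fixed green lid, 100 mm across the lid, 88 mm at the foot, 78 mm high; 0.25 to 0.5 kg (varies, hidden). Origin: centre of its underside, z up. The bail's hinge line runs along the pail's x axis, 62 mm above the underside
- bail (a joint): swing angle of the bail on the pail, rad: 0 = upright, +-1.5 the ends; it starts lying nearly flat (-1.15 to -1.4) towards the pail's -y side. The hinge has light friction: the bail stays about where it is left, and about 0.02 N m turns it
- bail_crown (a point): middle of the bail's straight top bar (axis of the round bar). The bail is a red round bar 8 mm thick: top bar along the point's x axis, straight for 48 mm either way, 85 mm from the hinge line; two legs 112 mm apart lead to the hinge. Site z points from the hinge line to the bar
- scale_stand: fixed stand of the spring scale. Origin: on the bench right under the hook. Post at x +130 mm, base plate 12 mm thick, x -55 to 165, 130 mm wide. The blue housing (x -30 to 30, y -42 to 42 mm) hangs over the hook, underside at z 325 mm: a tool pointing straight down cannot bring the bar there; lean it back to the stand's -x side by about 40 degrees, gripping the bar on that side
- hook_seat (a point): trough bottom of the steel J hook (8 mm bar), 215 mm above the bench unloaded; moves with the hook, axes as the stand's. Trough in its y-z plane, 24 mm wide inside; a bar in it lies along x, its axis 4 mm above this point. Tip on the -y side, 20 mm high; shank at y +16 mm, bent back to y 0 at z 38 to 56 mm: the bar's axis enters from -y, 26 to 38 mm above the seat, then goes down
- scale_hook (a joint): how far the hook is drawn down, m: 0 unloaded, stop at 0.045. Spring of 200 N/m (5 mm for each newton), lightly damped
- beaker: clear plastic beaker, 72 mm wide, 90 mm high, bystander. Origin: centre of its underside
- tip_rack: dark blue pipette tip rack, 122x85x66 mm, bystander. Origin: centre of its underside
- tube_rack: orange microtube rack, 110x73x49 mm, bystander. Origin: centre of its underside
- wash_bottle: white wash bottle with red cap, 239 mm high, bystander. Origin: centre of its underside
- timer: white bench timer, 66x66x18 mm, bystander. Origin: centre of its underside
There are look-alikes about, which are no part of the job. There is more than one size of the pail; the job needs the larger.

How it is judged:
On the way, in this order (a step that is already met when the one before it is completed fails the run):
1. the bail stands upright (within 0.3 rad) while the pail stands on the bench (value of joint bail between -0.3 and 0.3 rad and height (world z) of pail below 0.008 m), for 0.2 s.
2. the pail is lifted more than 30 mm clear of the bench (height (world z) of pail above 0.03 m), for 0.2 s.
At the end, for the whole second after the job is handed in: The bail's bar rests in the hook's trough (within 12 mm across, 25 mm along from the bail's middle, -4 to 14 mm above the seat), drawing the hook down over 8 mm; the pail hangs over 20 mm clear of the bench, tilted under 0.3 rad, still (under 0.06 m/s; hook under 0.05 m/s) (y of bail_crown in the frame of hook_seat between -0.012 and 0.012 m and x of bail_crown in the frame of hook_seat between -0.025 and 0.025 m and z of bail_crown in the frame of hook_seat between -0.004 and 0.014 m and value of joint scale_hook above 0.008 m and height (world z) of pail above 0.02 m and angle between pail's own z axis and vertical below 0.3 rad and linear speed of pail below 0.06 m/s and velocity of joint scale_hook between -0.05 and 0.05 m/s); the robot touches nothing.
It fails at once if the pail is tipped by more than 0.5 rad (angle between pail's own z axis and vertical above 0.5 rad).
It fails at once if the scale's hook jumps (faster than 0.2 m/s) (velocity of joint scale_hook above 0.2 m/s or velocity of joint scale_hook below -0.2 m/s).
It fails at once if the scale is pulled to its stop (hook drawn down more than 42 mm) (value of joint scale_hook above 0.042 m).
It fails at once if a bystander is moved by more than 30 mm (distance of any of beaker, tip_rack, tube_rack, wash_bottle, timer from where it was at the start of the episode above 0.03 m).
It also fails if it takes over 69 s, if anything falls off the work surface, if the arm or the gripper's body presses on something with over 40 N, if the wrist force passes 120 N, or if a joint passes its speed limit or range.

### The arm

A 6-joint arm with a two-finger parallel gripper is mounted at the origin on a cart in front of the work surface, level with it; the furniture and walls round the work are solid. World frame = base frame: x ahead of the robot, y to its left, z up, the work surface at z = 0. Lengths are in m, angles in rad, forces in N, time in s.
With the tool pointing down it reaches from about 0.3 to 0.875 m from the base axis. Payload 6.4 kg.
Tool frame: the origin (TCP) lies at the very end of the fingers, on their centre line; the grasp point (between the pads) lies 19 mm behind it; z points along the fingers, y is the line along which they close (so a half turn about z gives the same grasp; the last joint's range is limited). The gripper opens to 85 mm and grips with 20 to 120 N. Pads are 22 mm wide; open, the fingers measure 114 mm over their backs; the gripper's body (76 mm by 85 mm) begins 54 mm behind the grasp point. The pads swing forward as they close: fully open they stand 13 mm farther back than shut.
Start: joints at [-1.467, 0.181, 1.607, -0, 1.354, -0.206], TCP at [0.175, -0.548, 0.231] pointing down, gripper open.
Joint ranges: [-2.99, 2.99], [-0.89, 2.07], [0.3, 2.58], [-1.14, 4.28], [0, 2.63], [-3.12, 3.12]. Speed limits (rad/s): [2.57, 2.57, 3.01, 3.14, 3.14, 3.14].

### API

Orientations are given as a unit quaternion [x, y, z, w].
In Python, from plant import env gives the robot as it stands.
- The arm moves only by the tool drive_tool, never from a script. Its argument "commands" is a list of rows, each an object of numbers: "dx", "dy", "dz": the shift along the tool's x, y, z in units of 30 mm (1.0 is 30 mm); "ax", "ay", "az": the turn, a rotation vector about the tool's x, y, z in units of 8 degrees (1.0 is 8 degrees). A call has 1 to 10 rows; each row is the pose to reach, as a shift and turn from the pose commanded when the call began, along the tool's axes at that moment; what a row does not reach only later rows make up. A row lasts 1/8 s, in which the tool goes at most 62.5 mm and 10.7 degrees, less where a joint would pass 70% of its speed; a pose out of reach is approached as far as the arm can. A call with a gripper value outside its range is refused whole. "gripper" is the finger opening in mm, from 0 to 85.4, set as the call begins (left out, the last holds). The fingers move at their own pace and stop on an object; "grip_force" is the grip in N (left out, the last holds). Time passes only in rows, so rows that repeat a pose let the fingers close. It gives the time, the measured TCP pose, the force, the opening and the grip force at its end, in the units of the state.
- env.get_obs(): the state, without advancing time (a new reading comes with each control period).
- env.read_camera(name): name is "scene" or "top"; returns (picture, depth): 384x512x3 uint8, red, green, blue; 384x512 float32, m along the optical axis (not along the pixel's ray), 0 where there is no reading.
- env.get_calibration(name): a dict with "K" (3x3 intrinsics, pixels), "k1" (the pictures are not rectified: a ray, as slopes to the right and down, at radius r is drawn at 1 + k1 r^2 times it, then the intrinsics apply), "camera_from_world" (4x4, takes a point from world to camera coordinates). Camera axes: x right, y down, z forward; pixel columns grow to the right and rows downward; lengths in m; the calibration is good to about 2 mm. A picture is of the moment at which its call begins. get_calibration takes no time and is no camera call.
- env.close_job(): hands the job in; it is judged then, once.
Trained networks look in the newest picture that a camera, given by its name, has taken for a name from the list of things; names that differ only in an ending like _2 or _b are one class to them, and where a whole thing is asked for, a point or a joint stands for the part that bears it (a point fixed in the world has none). Each returns a list of dicts, best first, with "confidence" (0 to 1); they miss things now and then, are a little off and sometimes report something else, mostly with a low value. They report only what shows in the picture. A call takes as long as a camera call. They do not tell look-alikes from the thing itself.
- env.spot_in(camera, thing): "bbox" ([left, top, right, bottom] in pixels, round what is visible of it).
The state is a dict: "time_s": time; "q": joint angles; "joint_velocities": joint speeds; "effort": joint torques, N m; "tcp_pos": TCP position; "eef_rot": TCP orientation; "wrist_force": force on the tool from outside, world axes, zero at the start; "ft_torque": the same for the moment, N m; "grip_width": finger opening in m; "grasp_force": force on a finger pad.
Only numpy, scipy, OpenCV 4.12 (cv2) and the standard library are available. Lean on these libraries where they do the work, as an engineer would, in place of code of your own. Each camera call takes 0.05 s, during which the arm holds its last target. There are 200 camera calls.

## Working session

There is one attempt and no reset: what is moved stays moved. The work goes in short steps, Python scripts to look and compute and a tool call to move; the robot and the scene stay as the last step left them, time stands still between calls to the robot, and variables do not carry over. Pictures are saved under pics/ and viewed, at most 10 in all, crops included, and the job is handed in when it is done.

Besides the shell and the picture viewer there is one more tool, called after "Emit:" in YAML: its name, and indented under it one key for each argument. drive_tool: Moves the arm, as the interface text tells. Its arguments: {"type":"object","properties":{"commands":{"type":"array","items":{"type":"object","properties":{"dx":{"type":"number"},"dy":{"type":"number"},"dz":{"type":"number"},"ax":{"type":"number"},"ay":{"type":"number"},"az":{"type":"number"}}}},"gripper":{"type":"number"},"grip_force":{"type":"number"}},"required":["commands"]}

```bash
mkdir -p pics; cat > h.py <<'E'
import numpy as np, cv2
from plant import env
from scipy.spatial.transform import Rotation as R
def shot(n):
    im,d=env.read_camera(n); return im,d,env.get_calibration(n)
def world(c,d,u,v):
    K=c["K"];k1=c["k1"];u=np.asarray(u,float);v=np.asarray(v,float)
    x=(u-K[0][2])/K[0][0];y=(v-K[1][2])/K[1][1];a,b=x.copy(),y.copy()
    for _ in range(8):
        s=1+k1*(a*a+b*b);a=x/s;b=y/s
    z=d[v.astype(int),u.astype(int)]
    P=np.stack([a*z,b*z,z,np.ones_like(z)],-1)
    return (P@np.linalg.inv(c["camera_from_world"]).T)[...,:3]
def cloud(c,d):
    v,u=np.mgrid[0:384,0:512];return world(c,d,u,v)
def proj(c,p):
    K=np.array(c["K"]);q=(np.array(c["camera_from_world"])@np.append(p,1))[:3];x,y=q[:2]/q[2];s=1+c["k1"]*(x*x+y*y)
    return K[0,0]*x*s+K[0,2],K[1,1]*y*s+K[1,2]
E
python3 - <<'E'
from h import *
for n in("scene","top"):
    im,d,c=shot(n);cv2.imwrite(f"pics/{n}0.png",im[...,::-1])
    print(n,np.linalg.inv(c["camera_from_world"])[:3,3].round(2),(d==0).mean())
    for t in("pail","bail","scale_stand","hook_seat","beaker","tip_rack","tube_rack","wash_bottle","timer"):
        print(t,[(np.round(r["bbox"]).astype(int).tolist(),round(r["confidence"],2)) for r in env.spot_in(n,t)])
o=env.get_obs();print({k:np.round(v,3).tolist() for k,v in o.items()})
E
```

```text
scene [-0.44 -0.41  0.66] 0.004038492838541667
pail [([312, 246, 372, 286], 0.79), ([251, 248, 290, 302], 0.59)]
bail [([250, 247, 287, 272], 0.6), ([325, 244, 371, 274], 0.54)]
scale_stand [([206, 208, 250, 244], 0.95), ([325, 245, 373, 276], 0.63)]
hook_seat [([319, 167, 365, 242], 0.4)]
beaker [([246, 219, 270, 258], 0.91)]
tip_rack []
tube_rack [([286, 212, 323, 244], 0.94)]
wash_bottle [([321, 169, 365, 246], 0.67)]
timer [([180, 258, 202, 274], 0.72), ([244, 218, 270, 258], 0.43)]
top [0.42 0.11 1.02] 0.004018147786458333
pail [([285, 244, 316, 275], 0.81), ([320, 193, 381, 242], 0.59)]
bail [([344, 195, 378, 240], 0.9)]
scale_stand []
hook_seat []
beaker [([241, 188, 270, 215], 0.75), ([341, 195, 378, 242], 0.26)]
tip_rack [([128, 244, 174, 298], 0.74)]
tube_rack [([271, 131, 296, 172], 0.63)]
wash_bottle [([300, 117, 356, 157], 0.96)]
timer []
{'time_s': 1.0, 'q': [-1.467, 0.181, 1.607, -0.0, 1.354, -0.206], 'joint_velocities': [0.001, 0.001, 0.0, 0.0, 0.002, 0.001], 'effort': [-0.0, -44.485, -35.169, -0.0, 0.001, 0.0], 'tcp_pos': [0.175, -0.548, 0.231], 'eef_rot': [0.988, 0.154, -0.0, -0.0], 'wrist_force': [-0.185, 0.341, 0.079], 'ft_torque': [0.02, -0.008, -0.012], 'grasp_force': 0.0, 'grip_width': 0.086}
```

View pics/scene0.png

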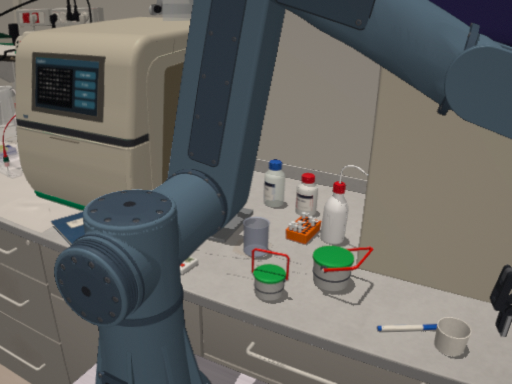

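View pics/top0.png

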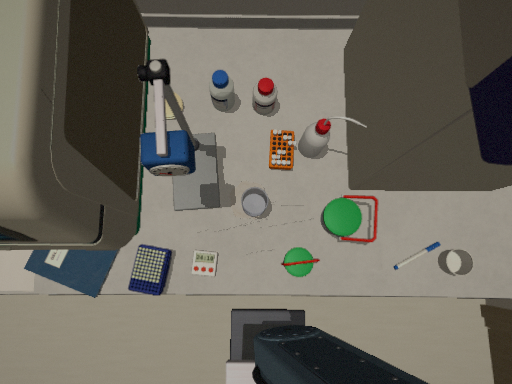

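The large pail is at top px (343,217), with its bail lying to the right (-y). The small pail at (299,262), with its bail upright, is the look-alike. The other candidate pails are the scene boxes at (333,268) for the large one and (270,282) for the small one. The scale is the blue housing at top (168,153), with its plate around (197,175).

```bash
cat > m.py <<'E'
from h import *
im,d,c=shot("top");W=cloud(c,d);hsv=cv2.cvtColor(im,cv2.COLOR_RGB2HSV);H,S,V=[hsv[...,i].astype(int) for i in range(3)]
v,u=np.mgrid[0:384,0:512]
def box(a,b,e,f):return (u>=a)&(u<=e)&(v>=b)&(v<=f)
g=(H>50)&(H<75)&(S>150)&(d>0)
for nm,b in(("large",(318,190,385,245)),("small",(280,240,320,280))):
    m=g&box(*b);p=W[m];print(nm,"lid",m.sum(),p.mean(0).round(4),(p.max(0)-p.min(0)).round(3),np.median(p[:,2]).round(4))
r=((H<8)|(H>172))&(S>140)&(V>80)&(d>0)&box(330,190,385,245);p=W[r]
print("bail",r.sum(),p.min(0).round(3),p.max(0).round(3))
far=p[p[:,1]<p[:,1].min()+.012];print("bar mean",far.mean(0).round(4),len(far),"fit dir",np.polyfit(far[:,0],far[:,1],1).round(4),far.min(0).round(3),far.max(0).round(3))
b=(H>100)&(H<125)&(S>120)&(d>0)&box(138,128,198,180)&(W[...,2]>.2);p=W[b];print("housing",b.sum(),np.percentile(p,[2,50,98],axis=0).round(3).tolist())
rect=cv2.minAreaRect(p[p[:,2]>np.percentile(p[:,2],60)][:,:2].astype(np.float32)*1000);print(rect)
pl=(abs(W[...,2]-.012)<.005)&box(168,128,224,214)&(d>0);p=W[pl];print("plate",pl.sum(),p.mean(0).round(3),cv2.minAreaRect(p[:,:2].astype(np.float32)*1000))
big=lambda a,b,e,f,n:cv2.resize(im[b:f,a:e,::-1],None,fx=n,fy=n,interpolation=cv2.INTER_CUBIC)
A=big(275,180,395,285,4);B=big(135,50,235,220,3)
o=np.zeros((max(A.shape[0],B.shape[0]),A.shape[1]+B.shape[1],3),np.uint8);o[:A.shape[0],:A.shape[1]]=A;o[:B.shape[0],A.shape[1]:]=B
cv2.imwrite("pics/crop1.png",o)
# z map: grid around the scale
for vv in range(60,215,12):print(vv,[tuple((W[vv,uu]*1000).astype(int).tolist()) for uu in range(148,226,12)])
E
python3 m.py
```

```text
large lid 1108 [ 0.5275 -0.143   0.0771] [0.098 0.097 0.013] 0.0772
small lid 486 [ 0.4109 -0.0313  0.0585] [0.069 0.073 0.01 ] 0.0585
bail 268 [ 0.464 -0.257 -0.002] [ 0.587 -0.141  0.102]
bar mean [ 0.569  -0.2548 -0.0015] 3 fit dir [-0.0411 -0.2314] [ 0.535 -0.257 -0.002] [ 0.587 -0.253  0.   ]
housing 1462 [[0.578, 0.208, 0.354], [0.603, 0.237, 0.419], [0.635, 0.289, 0.421]]
((608.8107299804688, 250.48373413085938), (52.57828903198242, 78.09675598144531), 4.887875080108643)
plate 2386 [0.641 0.242 0.012] ((663.9139404296875, 255.70703125), (219.3356475830078, 129.30227661132812), 5.024481773376465)
60 [(753, 277, 447), (752, 256, 448), (1011, 336, -2), (1010, 300, 0), (1010, 263, 1), (1013, 227, -3), (1010, 190, 2)]
72 [(730, 275, 448), (730, 255, 448), (972, 335, -2), (973, 299, -3), (971, 262, 0), (971, 226, 1), (892, 177, 149)]
84 [(933, 406, -4), (712, 256, 441), (932, 333, 0), (933, 297, -2), (933, 261, -1), (933, 225, 0), (860, 177, 148)]
96 [(892, 402, 0), (690, 255, 441), (732, 254, 352), (894, 295, 0), (895, 260, -1), (896, 224, -1), (848, 180, 101)]
108 [(854, 400, 2), 
[... 334 characters left out ...]
[(613, 277, 417), (606, 251, 440), (613, 236, 419), (614, 215, 418), (735, 250, 32), (741, 218, 15), (747, 185, -2)]
156 [(592, 276, 418), (589, 253, 428), (592, 235, 418), (592, 215, 418), (705, 252, 14), (707, 218, 9), (710, 184, -1)]
168 [(577, 282, 392), (574, 258, 405), (576, 238, 398), (578, 219, 390), (670, 251, 11), (671, 217, 10), (674, 184, 0)]
180 [(637, 389, 0), (637, 355, -1), (637, 320, 2), (635, 284, 11), (635, 250, 13), (635, 216, 11), (638, 183, 2)]
192 [(601, 387, 1), (602, 353, -1), (602, 319, 0), (600, 283, 12), (600, 249, 12), (600, 215, 14), (603, 182, 0)]
204 [(568, 387, -5), (567, 352, -1), (567, 317, 0), (566, 282, 10), (566, 248, 14), (566, 214, 13), (569, 181, -1)]
```

View pics/crop1.png

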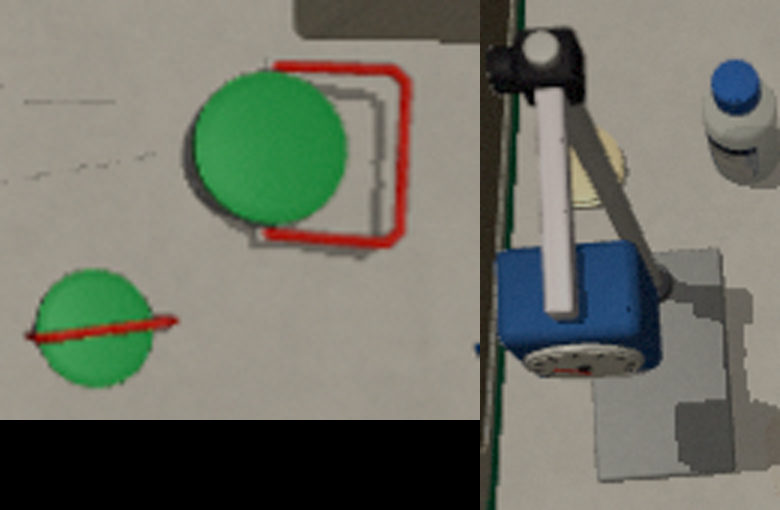

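The crop confirms the larger pail: lid 98 mm across, bail lying on the -y side, its bar running along image vertical. The smaller one has a 70 mm lid. Next I'll fit the bail and get the bystander and overhang positions.

```bash
cat > bail.py <<'E'
from h import *
from scipy.optimize import least_squares
from scipy.ndimage import distance_transform_edt as edt
def red(im,b):
    h=cv2.cvtColor(im,cv2.COLOR_RGB2HSV).astype(int);m=((h[...,0]<8)|(h[...,0]>172))&(h[...,1]>130)&(h[...,2]>70)
    k=np.zeros_like(m);k[b[1]:b[3],b[0]:b[2]]=m[b[1]:b[3],b[0]:b[2]];return k
def pts(x,y,yaw,a,z0=0):
    l=[np.array([s*.048,0,.085]) for s in np.linspace(-1,1,25)]+[np.array([sx*.056,0,t]) for sx in(-1,1) for t in np.linspace(.03,.077,10)]
    Rm=R.from_euler('z',yaw)*R.from_euler('x',-a)   # a<0 -> crown to -y
    return Rm.apply(np.array(l))+[x,y,.062+z0]
E
python3 - <<'E'
from bail import *
obs=[]
for n,b in(("top",(330,190,386,246)),("scene",(312,240,376,276))):
    im,d,c=shot(n);m=red(im,b);print(n,m.sum());obs.append((c,m,edt(~m)))
    if n=="top":W=cloud(c,d);D=d
# top view sign: R.from_euler('x',t): z-> (0,-sin t,cos t); t=-a>0 -> -y
x0,y0=.5275,-.143
def f(p,full=False):
    P=pts(*p);r=[]
    for c,m,e in obs:
        q=np.array([proj(c,w) for w in P])
        r+=list(cv2.remap(e.astype(np.float32),q[:,0].astype(np.float32)[None],q[:,1].astype(np.float32)[None],1)[0])
        v,u=np.nonzero(m);r+=list(.5*np.min(np.hypot(u[:,None]-q[:,0],v[:,None]-q[:,1]),1))
    return np.append(r,[(p[0]-x0)/.002*3,(p[1]-y0)/.002*3])
best=min((least_squares(f,[x0,y0,-.06,a],loss="soft_l1",x_scale=[.01,.01,.1,.1],diff_step=1e-3) for a in(-1.1,-1.25,-1.4)),key=lambda s:s.cost)
print(best.x.round(4),best.cost, pts(*best.x)[12].round(4))
for nm,(u,v) in dict(beaker=(255,205),tube=(283,150),wash=(322,127),wash2=(310,140),over1=(360,170),over2=(400,100),over3=(350,30),machine=(60,150),mach2=(120,200),mach3=(140,150),timer=(204,263),tiprack=(151,270),cup=(455,262)).items():
    print(nm,world(obs[0][0],D,u,v).round(3))
E
```

```text
top 287
scene 245
[ 0.5281 -0.1418 -0.1077 -1.1797] 246.81409462800502 [ 0.5197 -0.22    0.0944]
beaker [0.566 0.082 0.004]
tube [0.715 0.006 0.048]
wash [ 0.735 -0.076  0.178]
wash2 [ 0.724 -0.058  0.113]
over1 [ 0.641 -0.18   0.125]
over2 [ 0.717 -0.182  0.374]
over3 [ 1.116 -0.21  -0.003]
machine [0.587 0.4   0.468]
mach2 [0.55  0.4   0.187]
mach3 [0.709 0.4   0.059]
timer [0.405 0.221 0.017]
tiprack [0.387 0.354 0.053]
cup [ 0.414 -0.467 -0.001]
```

```bash
cat > go.py <<'E'
from h import *
def ori(yaw,lean=40):return R.from_euler('z',yaw)*R.from_euler('y',-lean,degrees=True)*R.from_euler('x',np.pi)
def cmd(p,o,frm=None):
    s=env.get_obs();p0=np.array(s["tcp_pos"]);r0=R.from_quat(s["eef_rot"])
    if frm:p0,r0=frm
    d=r0.inv().apply(np.array(p)-p0)/.03;a=np.degrees((r0.inv()*o).as_rotvec())/8
    return d.round(2).tolist(),a.round(2).tolist()
E
python3 - <<'E'
from go import *
o=ori(-.108);g=np.array([.490,-.219,.094]);z=o.apply([0,0,1]);T=g+.013*z;A=T-.09*z
print(z,T,A);print(cmd(A,o));print(cmd(T,o,(A,o)))
E
```

```text
[ 0.63904251 -0.06928619 -0.76604444] [ 0.49830755 -0.21990072  0.08404142] [ 0.44079373 -0.21366496  0.15298542]
([11.82, -7.9, 2.61], [-1.04, 4.93, 2.87])
([0.0, 0.0, 3.0], [0.0, 0.0, 0.0])
```

Emit:
drive_tool:
  commands:
    - {"dx": 2.4,"dy": -1.6,"dz": 0.2,"ax": -0.2,"ay": 1.0,"az": 0.6}
    - {"dx": 4,"dy": -2.7,"dz": 0.5,"ax": -0.4,"ay": 2,"az": 1.2}
    - {"dx": 6,"dy": -4,"dz": 0.9,"ax": -0.6,"ay": 3,"az": 1.8}
    - {"dx": 7.5,"dy": -5,"dz": 1.3,"ax": -0.8,"ay": 3.8,"az": 2.3}
    - {"dx": 9,"dy": -6,"dz": 1.7,"ax": -1,"ay": 4.5,"az": 2.6}
    - {"dx": 10.5,"dy": -7,"dz": 2.2,"ax": -1.04,"ay": 4.93,"az": 2.87}
    - {"dx": 11.82,"dy": -7.9,"dz": 2.61,"ax": -1.04,"ay": 4.93,"az": 2.87}
    - {"dx": 11.82,"dy": -7.9,"dz": 2.61,"ax": -1.04,"ay": 4.93,"az": 2.87}
    - {"dx": 11.82,"dy": -7.9,"dz": 2.61,"ax": -1.04,"ay": 4.93,"az": 2.87}
  gripper: 24
  grip_force: 20

```text
time_s: 2.28
tcp_pos: [0.4411, -0.2139, 0.1535]
eef_rot: [0.938, -0.05, 0.342, 0.018]
wrist_force: [0.0, -0.3, -0.1]
grip_width: 0.0238
grasp_force: 0.0
```

```bash
python3 - <<'E'
from go import *
for n,b in(("top",(300,150,420,270)),("scene",(280,190,400,310))):
    im,d,c=shot(n);cv2.imwrite(f"pics/{n}2.png",im[...,::-1])
    p=[im[b[1]:b[3],b[0]:b[2],::-1]]
    globals()[n]=cv2.resize(p[0],None,fx=3.3,fy=3.3,interpolation=cv2.INTER_CUBIC)
    if n=="scene":
        K=d[180:300,120:260]
cv2.imwrite("pics/close2.png",np.hstack([top,scene]))
o=ori(-.108);g=np.array([.490,-.219,.094]);T=g+.013*o.apply([0,0,1]);print(cmd(T,o),env.get_obs()["grip_width"],env.get_obs()["q"])
E
```

```text
([-0.02, -0.08, 3.02], [0.01, -0.01, -0.01]) 0.023976316357301748 [-1.08034178 -0.26613413  2.37803854  0.84785758  0.78644573  0.05457363]
```

View pics/close2.png

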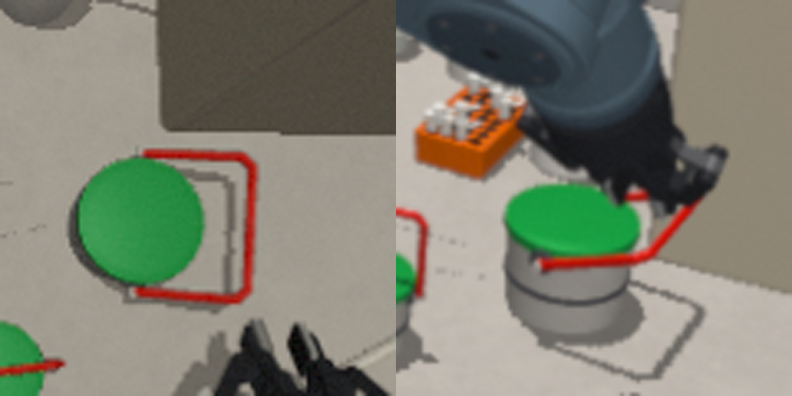

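Top view: the pail and bail are unmoved, with fingertips at crop (258..300, 330) just short of the bar, which runs from crop (250,165) to (243,295). I'll check the bar's fit by projection.

```bash
python3 - <<'E'
from bail import *
im,d,c=shot("top");m=red(im,(330,190,386,246))
P=pts(.5281,-.1418,-.1077,-1.1797)
print([np.round(proj(c,P[i]),1) for i in(0,4,12,20,24)])
for v in(200,205,210,215,220,225,230,235,240):
    u=np.nonzero(m[v,360:386])[0]+360;print(v,u.mean().round(2) if len(u) else None,len(u))
print("tcp",proj(c,env.get_obs()["tcp_pos"]))
im,d,c=shot("scene");m=red(im,(312,240,376,276));print([np.round(proj(c,P[i]),1) for i in(0,12,25,34,24,35,44)])
E
```

```text
[array([373.1, 238. ]), array([373.4, 231.7]), array([374.1, 219.2]), array([374.7, 206.8]), array([375.1, 200.7])]
200 375.5 4
205 376.0 3
210 375.5 2
215 375.5 2
220 375.0 3
225 375.0 3
230 375.0 3
235 374.5 2
240 366.5 14
tcp (np.float64(383.15708460710755), np.float64(250.24840045216874))
[array([356.1, 266.5]), array([364. , 257.5]), array([333.2, 269. ]), array([351.5, 268.2]), array([371.3, 249. ]), array([352.2, 249. ]), array([369.5, 247.8])]
```

Emit:
drive_tool:
  commands:
    - {"dz": 1.0}
    - {"dz": 1.8}
    - {"dz": 2.5}
    - {"dz": 3.0}
    - {"dz": 3.0}
    - {"dz": 3.0}

```text
schema error: expected keys dx, dy, dz, ax, ay, az
```

Emit:
drive_tool:
  commands:
    - {"dz": 0}
    - {"dz": 0}
    - {"dz": 0}
    - {"dz": 0}
  gripper: 2

```text
schema error: expected keys dx, dy, dz, ax, ay, az
```

```bash
python3 - <<'E'
from go import *
s=env.get_obs();r=R.from_quat(s["eef_rot"]);T=np.array(s["tcp_pos"]);G=T-.013*r.apply([0,0,1]);print(G,s["grip_width"],s["grasp_force"],s["wrist_force"])
# arc about hinge in plane perp. to hinge dir
yaw=-.108;h=np.array([.5281,-.1418,.062]);yh=np.array([-np.sin(yaw),np.cos(yaw),0])
v=G-h;y=v@yh;z=v[2];a0=np.arctan2(y,z);rad=np.hypot(y,z);print("ang",a0,"rad",rad)
for a in(-1.1,-1,-.9,-.8,-.7,-.6,-.5,-.4,-.3,-.2,-.1,0):
    if a>a0:
        D=yh*(.085*np.sin(a)-.085*np.sin(a0))+np.array([0,0,.085*(np.cos(a)-np.cos(a0))]);print(a,(r.inv().apply(D)/.03).round(2).tolist())
E
```

```text
[ 0.43202937 -0.21502568  0.16356091] 0.023822163517525724 0.0 [0.20179816 0.14755826 1.20855384]
ang -0.6860787213578078 rad 0.13126039195895295
-0.6 [0.09, -0.2, -0.11]
-0.5 [0.19, -0.44, -0.23]
-0.4 [0.27, -0.69, -0.32]
-0.3 [0.33, -0.96, -0.4]
-0.2 [0.37, -1.23, -0.45]
-0.1 [0.4, -1.51, -0.48]
0 [0.41, -1.79, -0.49]
```

All six keys are required in each row.

Emit:
drive_tool:
  commands:
    - {"dx": 0,"dy": 0,"dz": 1.0,"ax": 0,"ay": 0,"az": 0}
    - {"dx": 0,"dy": 0,"dz": 1.8,"ax": 0,"ay": 0,"az": 0}
    - {"dx": 0,"dy": 0,"dz": 2.5,"ax": 0,"ay": 0,"az": 0}
    - {"dx": 0,"dy": 0,"dz": 3.0,"ax": 0,"ay": 0,"az": 0}
    - {"dx": 0,"dy": 0,"dz": 3.0,"ax": 0,"ay": 0,"az": 0}
    - {"dx": 0,"dy": 0,"dz": 3.0,"ax": 0,"ay": 0,"az": 0}

```text
time_s: 3.22
tcp_pos: [0.498, -0.221, 0.0844]
eef_rot: [0.938, -0.051, 0.342, 0.018]
wrist_force: [0.4, -0.2, 0.4]
grip_width: 0.0239
grasp_force: 0.0
```

Emit:
drive_tool:
  commands:
    - {"dx": 0,"dy": 0,"dz": 0,"ax": 0,"ay": 0,"az": 0}
    - {"dx": 0,"dy": 0,"dz": 0,"ax": 0,"ay": 0,"az": 0}
    - {"dx": 0,"dy": 0,"dz": 0,"ax": 0,"ay": 0,"az": 0}
    - {"dx": 0,"dy": 0,"dz": 0,"ax": 0,"ay": 0,"az": 0}
  gripper: 2

```text
time_s: 3.72
tcp_pos: [0.4983, -0.2204, 0.0843]
eef_rot: [0.938, -0.051, 0.342, 0.019]
wrist_force: [-2.7, -0.8, 1.1]
grip_width: 0.0071
grasp_force: 21.1
```

```bash
cat > arc.py <<'E'
from go import *
s=env.get_obs();r=R.from_quat(s["eef_rot"]);T=np.array(s["tcp_pos"]);G=T-.013*r.apply([0,0,1]);print(G,s["grip_width"],s["grasp_force"],s["wrist_force"])
yaw=-.108;h=np.array([.5281,-.1418,.062]);yh=np.array([-np.sin(yaw),np.cos(yaw),0])
v=G-h;y=v@yh;z=v[2];a0=np.arctan2(y,z);rad=np.hypot(y,z);print("ang",a0,"rad",rad)
for a in(-1.1,-1,-.9,-.8,-.7,-.6,-.5,-.4,-.3,-.2,-.1,0):
    if a>a0:
        D=yh*(.085*np.sin(a)-.085*np.sin(a0))+np.array([0,0,.085*(np.cos(a)-np.cos(a0))]);print(a,(r.inv().apply(D)/.03).round(2).tolist())
E
python3 arc.py
```

```text
[ 0.48998353 -0.2194486   0.09423832] 0.007133898588803563 21.111172662223225 [-2.70852563 -0.8381307   1.09195225]
ang -1.1933004847049598 rad 0.08746299115119736
-1.1 [0.15, -0.11, -0.18]
-1 [0.31, -0.25, -0.37]
-0.9 [0.46, -0.41, -0.55]
-0.8 [0.6, -0.6, -0.71]
-0.7 [0.72, -0.81, -0.86]
-0.6 [0.83, -1.03, -0.99]
-0.5 [0.93, -1.28, -1.1]
-0.4 [1.01, -1.53, -1.2]
-0.3 [1.07, -1.8, -1.27]
-0.2 [1.11, -2.07, -1.33]
-0.1 [1.14, -2.35, -1.36]
0 [1.15, -2.63, -1.37]
```

Emit:
drive_tool:
  commands:
    - {"dx": 0.15,"dy": -0.11,"dz": -0.18,"ax": 0,"ay": 0,"az": 0}
    - {"dx": 0.31,"dy": -0.25,"dz": -0.37,"ax": 0,"ay": 0,"az": 0}
    - {"dx": 0.46,"dy": -0.41,"dz": -0.55,"ax": 0,"ay": 0,"az": 0}
    - {"dx": 0.6,"dy": -0.6,"dz": -0.71,"ax": 0,"ay": 0,"az": 0}
    - {"dx": 0.72,"dy": -0.81,"dz": -0.86,"ax": 0,"ay": 0,"az": 0}
    - {"dx": 0.72,"dy": -0.81,"dz": -0.86,"ax": 0,"ay": 0,"az": 0}
    - {"dx": 0.72,"dy": -0.81,"dz": -0.86,"ax": 0,"ay": 0,"az": 0}

```text
time_s: 4.6
tcp_pos: [0.5011, -0.1966, 0.118]
eef_rot: [0.938, -0.051, 0.342, 0.019]
wrist_force: [-3.4, -3.9, 2.6]
grip_width: 0.0069
grasp_force: 20.2
```

```bash
python3 arc.py; python3 - <<'E'
from h import *
im,d,c=shot("top");W=cloud(c,d);h=cv2.cvtColor(im,cv2.COLOR_RGB2HSV).astype(int);m=(h[...,0]>50)&(h[...,0]<75)&(h[...,1]>150)&(d>0)
m[:190]=0;m[248:]=0;m[:,:318]=0;p=W[m];print(m.sum(),p.mean(0),np.percentile(p,[2,98],axis=0),np.linalg.lstsq(np.c_[p[:,:2]-p[:,:2].mean(0),np.ones(len(p))],p[:,2],rcond=None)[0])
E
```

```text
[ 0.49276856 -0.19567264  0.12799355] 0.006940395517069458 20.151779651641846 [-3.44143142 -3.88710669  2.61647351]
ang -0.7155834869799708 rad 0.087442201676835
-0.7 [0.02, -0.03, -0.02]
-0.6 [0.13, -0.26, -0.15]
-0.5 [0.22, -0.5, -0.27]
-0.4 [0.3, -0.76, -0.36]
-0.3 [0.37, -1.02, -0.44]
-0.2 [0.41, -1.3, -0.49]
-0.1 [0.44, -1.58, -0.52]
0 [0.45, -1.86, -0.53]
1102 [ 0.52772341 -0.1430765   0.07746086] [[ 0.48478948 -0.18690056  0.07347042]
 [ 0.57154778 -0.09938215  0.08109904]] [-0.00407137 -0.01069996  0.07746086]
```

Pail hasn't moved. I'll loosen the fingers a little and push the bail the rest of the way.

Emit:
drive_tool:
  commands:
    - {"dx": 0,"dy": 0,"dz": 0,"ax": 0,"ay": 0,"az": 0}
    - {"dx": 0,"dy": 0,"dz": 0,"ax": 0,"ay": 0,"az": 0}
    - {"dx": 0.13,"dy": -0.26,"dz": -0.15,"ax": 0,"ay": 0,"az": 0}
    - {"dx": 0.22,"dy": -0.5,"dz": -0.27,"ax": 0,"ay": 0,"az": 0}
    - {"dx": 0.3,"dy": -0.76,"dz": -0.36,"ax": 0,"ay": 0,"az": 0}
    - {"dx": 0.37,"dy": -1.02,"dz": -0.44,"ax": 0,"ay": 0,"az": 0}
    - {"dx": 0.41,"dy": -1.3,"dz": -0.49,"ax": 0,"ay": 0,"az": 0}
    - {"dx": 0.44,"dy": -1.58,"dz": -0.52,"ax": 0,"ay": 0,"az": 0}
    - {"dx": 0.45,"dy": -1.86,"dz": -0.53,"ax": 0,"ay": 0,"az": 0}
    - {"dx": 0.45,"dy": -1.89,"dz": -0.53,"ax": 0,"ay": 0,"az": 0}
  gripper: 11

```text
time_s: 5.9
tcp_pos: [0.5071, -0.1386, 0.1385]
eef_rot: [0.938, -0.05, 0.342, 0.018]
wrist_force: [-0.6, -0.1, 0.1]
grip_width: 0.0114
grasp_force: 0.0
```

Emit:
drive_tool:
  commands:
    - {"dx": 0,"dy": 0,"dz": 0,"ax": 0,"ay": 0,"az": 0}
    - {"dx": 0,"dy": 0,"dz": 0,"ax": 0,"ay": 0,"az": 0}
    - {"dx": 0,"dy": 0,"dz": 0,"ax": 0,"ay": 0,"az": 0}

```text
time_s: 6.28
tcp_pos: [0.5071, -0.1398, 0.1386]
eef_rot: [0.938, -0.051, 0.342, 0.018]
wrist_force: [-0.1, 0.1, 0.1]
grip_width: 0.0112
grasp_force: 0.0
```

```bash
python3 arc.py; python3 - <<'E'
from h import *
a=[]
for n,b in(("top",(290,150,410,270)),("scene",(270,180,390,300))):
    im,d,c=shot(n);a.append(cv2.resize(im[b[1]:b[3],b[0]:b[2],::-1],None,fx=3.3,fy=3.3,interpolation=cv2.INTER_CUBIC))
cv2.imwrite("pics/up3.png",np.hstack(a))
E
```

```text
[ 0.49875671 -0.13886733  0.14852481] 0.011159507463415532 0.0 [-0.14016066  0.09209655  0.14163004]
ang -0.0028585755294030916 rad 0.08652516387121958
0 [0.0, -0.01, -0.0]
```

View pics/up3.png

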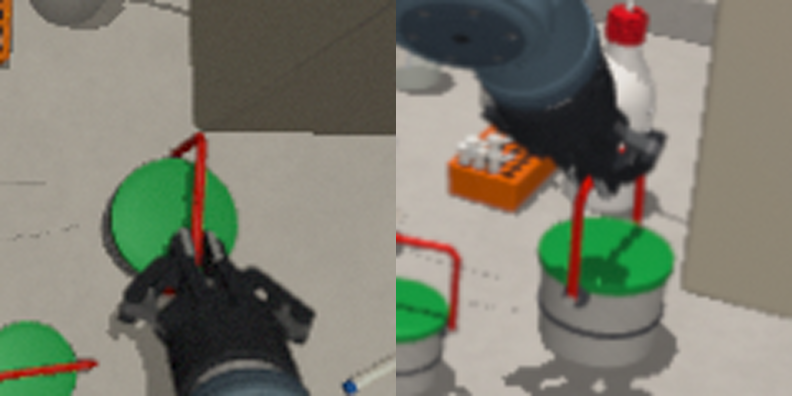

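The bail stands upright between the fingers and the pail is level. Now I'll grip firmly and lift 45 mm.

Emit:
drive_tool:
  commands:
    - {"dx": 0,"dy": 0,"dz": 0,"ax": 0,"ay": 0,"az": 0}
    - {"dx": 0,"dy": 0,"dz": 0,"ax": 0,"ay": 0,"az": 0}
    - {"dx": 0,"dy": 0,"dz": 0,"ax": 0,"ay": 0,"az": 0}
    - {"dx": 0,"dy": 0,"dz": 0,"ax": 0,"ay": 0,"az": 0}
  gripper: 2
  grip_force: 90

```text
time_s: 6.88
tcp_pos: [0.5072, -0.1397, 0.1388]
eef_rot: [0.938, -0.051, 0.342, 0.018]
wrist_force: [-3.2, 0.5, 4.0]
grip_width: 0.0052
grasp_force: 88.3
```

Emit:
drive_tool:
  commands:
    - {"dx": 0.1,"dy": 0,"dz": -0.12,"ax": 0,"ay": 0,"az": 0}
    - {"dx": 0.22,"dy": 0,"dz": -0.26,"ax": 0,"ay": 0,"az": 0}
    - {"dx": 0.4,"dy": 0,"dz": -0.48,"ax": 0,"ay": 0,"az": 0}
    - {"dx": 0.65,"dy": 0,"dz": -0.77,"ax": 0,"ay": 0,"az": 0}
    - {"dx": 0.9,"dy": 0,"dz": -1.07,"ax": 0,"ay": 0,"az": 0}
    - {"dx": 0.96,"dy": 0,"dz": -1.15,"ax": 0,"ay": 0,"az": 0}
    - {"dx": 0.96,"dy": 0,"dz": -1.15,"ax": 0,"ay": 0,"az": 0}
    - {"dx": 0.96,"dy": 0,"dz": -1.15,"ax": 0,"ay": 0,"az": 0}
    - {"dx": 0.96,"dy": 0,"dz": -1.15,"ax": 0,"ay": 0,"az": 0}

```text
time_s: 8.0
tcp_pos: [0.5067, -0.1393, 0.183]
eef_rot: [0.938, -0.051, 0.341, 0.018]
wrist_force: [-0.9, -0.0, -5.5]
grip_width: 0.0045
grasp_force: 88.3
```

```bash
cat > tilt.py <<'E'
from h import *
def lid(lo=(0,0,512,384),save=None):
    im,d,c=shot("top");W=cloud(c,d);h=cv2.cvtColor(im,cv2.COLOR_RGB2HSV).astype(int);m=(h[...,0]>50)&(h[...,0]<75)&(h[...,1]>150)&(d>0)&(W[...,2]>.085)&(W[...,0]<.72)&(W[...,1]<.37)
    p=W[m];q=np.median(p,0);p=p[np.linalg.norm(p-q,axis=1)<.07]
    print("lid",len(p),p.mean(0).round(4),np.percentile(p,[2,98],axis=0).round(3).tolist(),"slope",np.linalg.lstsq(np.c_[p[:,:2]-p[:,:2].mean(0),np.ones(len(p))],p[:,2],rcond=None)[0].round(3))
    return im,d,c,W
E
python3 - <<'E'
from tilt import *
from go import *
lid()
s=env.get_obs();r=R.from_quat(s["eef_rot"]);T=np.array(s["tcp_pos"]);G=T-.013*r.apply([0,0,1]);print(G,s["grip_width"],s["grasp_force"],s["wrist_force"],s["ft_torque"])
ys=.0875;hk=np.array([.609,.251,.215]);ex=np.array([np.cos(ys),np.sin(ys),0]);ey=np.array([-ex[1],ex[0],0]);o=ori(ys);z=o.apply([0,0,1])
def tgt(dy,dz):return hk+ex*(-.0294)+ey*dy+[0,0,dz]+.013*z
P1=T+[0,0,.08];print("up",cmd(P1,r))
P2=tgt(-.13,.055);print("over",P2,cmd(P2,o,(P1,r)))
P3=tgt(-.11,.033);print("pre",P3,cmd(P3,o,(P2,o)))
E
```

```text
lid 823 [ 0.5341 -0.1369  0.1209] [[0.494, -0.189, 0.117], [0.572, -0.097, 0.124]] slope [-0.004 -0.002  0.121]
[ 0.49845517 -0.13849564  0.19303623] 0.004685797883153991 88.25205445289612 [ 0.50011918 -1.08509731 -4.63298774] [0.12916808 0.96656847 0.02407961]
up ([1.71, -0.0, -2.04], [0.0, 0.0, 0.0])
over [0.59939724 0.11965836 0.26004142] ([1.57, -8.92, 1.46], [0.89, 0.0, -1.08])
pre [0.59764947 0.13958184 0.23804142] ([-0.47, -0.67, 0.56], [0.0, 0.0, 0.0])
```

Emit:
drive_tool:
  commands:
    - {"dx": 0.15,"dy": 0,"dz": -0.18,"ax": 0,"ay": 0,"az": 0}
    - {"dx": 0.4,"dy": 0,"dz": -0.48,"ax": 0,"ay": 0,"az": 0}
    - {"dx": 0.75,"dy": 0,"dz": -0.9,"ax": 0,"ay": 0,"az": 0}
    - {"dx": 1.1,"dy": 0,"dz": -1.3,"ax": 0,"ay": 0,"az": 0}
    - {"dx": 1.4,"dy": 0,"dz": -1.67,"ax": 0,"ay": 0,"az": 0}
    - {"dx": 1.62,"dy": 0,"dz": -1.93,"ax": 0,"ay": 0,"az": 0}
    - {"dx": 1.71,"dy": 0,"dz": -2.04,"ax": 0,"ay": 0,"az": 0}
    - {"dx": 1.71,"dy": 0,"dz": -2.04,"ax": 0,"ay": 0,"az": 0}

```text
time_s: 9.05
tcp_pos: [0.5068, -0.1396, 0.2634]
eef_rot: [0.938, -0.051, 0.342, 0.018]
wrist_force: [-0.1, 0.0, -4.9]
grip_width: 0.0046
grasp_force: 88.2
```

Emit:
drive_tool:
  commands:
    - {"dx": 0.02,"dy": -0.1,"dz": 0.02,"ax": 0.01,"ay": 0,"az": -0.01}
    - {"dx": 0.07,"dy": -0.4,"dz": 0.07,"ax": 0.04,"ay": 0,"az": -0.05}
    - {"dx": 0.15,"dy": -0.87,"dz": 0.14,"ax": 0.09,"ay": 0,"az": -0.11}
    - {"dx": 0.26,"dy": -1.45,"dz": 0.24,"ax": 0.15,"ay": 0,"az": -0.18}
    - {"dx": 0.37,"dy": -2.1,"dz": 0.34,"ax": 0.21,"ay": 0,"az": -0.25}
    - {"dx": 0.48,"dy": -2.75,"dz": 0.45,"ax": 0.27,"ay": 0,"az": -0.33}
    - {"dx": 0.6,"dy": -3.4,"dz": 0.56,"ax": 0.34,"ay": 0,"az": -0.41}
    - {"dx": 0.71,"dy": -4.05,"dz": 0.66,"ax": 0.4,"ay": 0,"az": -0.49}
    - {"dx": 0.83,"dy": -4.7,"dz": 0.77,"ax": 0.47,"ay": 0,"az": -0.57}
    - {"dx": 0.94,"dy": -5.35,"dz": 0.88,"ax": 0.53,"ay": 0,"az": -0.65}

```text
time_s: 10.3
tcp_pos: [0.5625, 0.0174, 0.2608]
eef_rot: [0.94, 0.005, 0.342, -0.002]
wrist_force: [-0.4, -0.2, -5.3]
grip_width: 0.0044
grasp_force: 88.1
```

```bash
cat > nxt.py <<'E'
from go import *
import sys
ys=.0875;hk=np.array([.609,.251,.215]);ex=np.array([np.cos(ys),np.sin(ys),0]);ey=np.array([-ex[1],ex[0],0]);o=ori(ys);z=o.apply([0,0,1])
def tgt(dy,dz,dx=0):return hk+ex*(-.0294+dx)+ey*dy+[0,0,dz]+.013*z
if __name__=="__main__":
    s=env.get_obs();T=np.array(s["tcp_pos"]);G=T-.013*R.from_quat(s["eef_rot"]).apply([0,0,1])-hk
    print("G rel hook",G@ex,G@ey,G[2],s["wrist_force"].round(1) if hasattr(s["wrist_force"],"round") else s["wrist_force"],s["time_s"])
    a=[float(v) for v in sys.argv[1:]];print(cmd(tgt(*a),o))
E
python3 nxt.py -.13 .055
```

```text
G rel hook -0.07508961959203339 -0.22796864278542947 0.055804242273055166 [-0.4 -0.2 -5.3] 10.3
([0.95, -3.39, 0.83], [0.35, 0.0, -0.42])
```

Emit:
drive_tool:
  commands:
    - {"dx": 0.14,"dy": -0.5,"dz": 0.12,"ax": 0.05,"ay": 0,"az": -0.06}
    - {"dx": 0.29,"dy": -1.05,"dz": 0.26,"ax": 0.11,"ay": 0,"az": -0.13}
    - {"dx": 0.45,"dy": -1.6,"dz": 0.39,"ax": 0.17,"ay": 0,"az": -0.2}
    - {"dx": 0.6,"dy": -2.15,"dz": 0.53,"ax": 0.22,"ay": 0,"az": -0.27}
    - {"dx": 0.74,"dy": -2.65,"dz": 0.65,"ax": 0.27,"ay": 0,"az": -0.33}
    - {"dx": 0.85,"dy": -3.05,"dz": 0.75,"ax": 0.31,"ay": 0,"az": -0.38}
    - {"dx": 0.92,"dy": -3.3,"dz": 0.81,"ax": 0.34,"ay": 0,"az": -0.41}
    - {"dx": 0.95,"dy": -3.39,"dz": 0.83,"ax": 0.35,"ay": 0,"az": -0.42}
    - {"dx": 0.95,"dy": -3.39,"dz": 0.83,"ax": 0.35,"ay": 0,"az": -0.42}
    - {"dx": 0.95,"dy": -3.39,"dz": 0.83,"ax": 0.35,"ay": 0,"az": -0.42}

```text
time_s: 11.55
tcp_pos: [0.5994, 0.1175, 0.2606]
eef_rot: [0.939, 0.04, 0.342, -0.014]
wrist_force: [0.1, 0.2, -5.5]
grip_width: 0.0045
grasp_force: 88.2
```

```bash
python3 nxt.py -.11 .033; python3 - <<'E'
from tilt import *
im,d,c,W=lid()
b=(130,90,250,250);A=cv2.resize(im[b[1]:b[3],b[0]:b[2],::-1],None,fx=3,fy=3,interpolation=cv2.INTER_CUBIC)
im,d,c=shot("scene");p=proj(c,[.609,.251,.235]);print("hook px",p);u,v=map(int,p);x0=max(0,min(u-70,372));B=cv2.resize(im[v-70:v+90,x0:x0+140,::-1],None,fx=3,fy=3,interpolation=cv2.INTER_CUBIC);print(x0,v-70)
cv2.imwrite("pics/pre4.png",np.hstack([A,B]))
E
```

```text
G rel hook -0.029599189353130724 -0.13208509602224858 0.055597718456576156 [ 0.1  0.2 -5.5] 11.55
([-0.48, -0.74, 0.58], [0.02, -0.0, -0.01])
lid 715 [0.6344 0.1153 0.1985] [[0.605, 0.071, 0.195], [0.665, 0.162, 0.202]] slope [-0.01  -0.002  0.199]
hook px (np.float64(211.8879490571284), np.float64(155.07378793340206))
141 85
```

View pics/pre4.png

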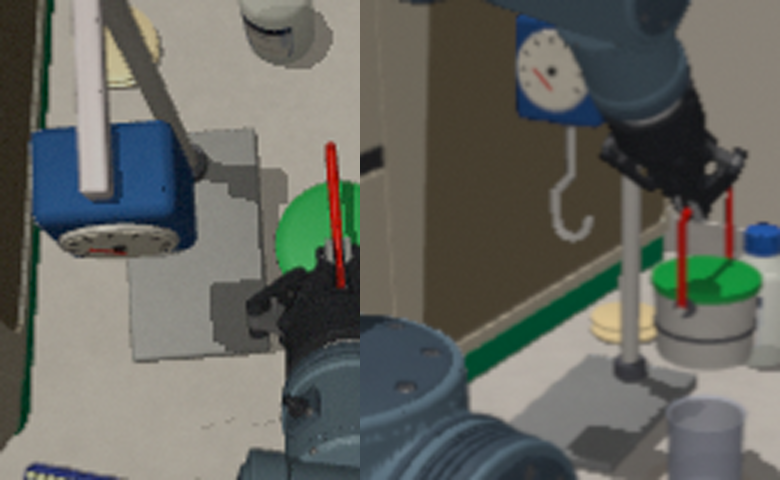

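The hook is clearly visible in the scene view: trough bottom near crop (572,237), tip at (590,218), shank on the left. The pail hangs level at right, in front of the opening. I'll measure the hook directly.

```bash
cat > hook.py <<'E'
from nxt import *
im,d,c=shot("scene");W=cloud(c,d);L=W-hk
X=L@ex;Y=L@ey;Z=L[...,2]
m=(abs(X)<.04)&(abs(Y)<.045)&(Z>-.03)&(Z<.1);m[:,:190]&=True
v,u=np.nonzero(m);print(m.sum(),np.median(X[m]))
for vv in range(v.min(),v.max()+1):
    k=np.nonzero(m[vv])[0]
    if len(k):print(vv,k.min(),k.max(),len(k),"Y",(Y[vv,k]*1000).astype(int).tolist(),"Z",int(np.median(Z[vv,k])*1000),"X",(X[vv,k]*1000).astype(int).tolist())
pr=lambda y,z:np.round(proj(c,hk+ey*y+[0,0,z]),1)
print("pred trough-bottom outer",pr(0,-.008),"tip top",pr(-.016,.02),"shank",pr(.016,.02),"upper shank",pr(0,.07))
E
python3 hook.py
```

```text
146 -0.002859531978871702
127 211 211 1 Y [2] Z 99 X [1]
128 210 212 3 Y [2, 0, -1] Z 98 X [-4, -4, 0]
129 210 212 3 Y [1, 0, 0] Z 95 X [-5, -5, 1]
130 210 212 3 Y [2, 0, -2] Z 92 X [-4, -4, -2]
131 210 212 3 Y [4, 2, -1] Z 88 X [0, 0, -1]
132 210 212 3 Y [5, -1, 0] Z 85 X [0, -6, 0]
133 210 212 3 Y [3, 0, -3] Z 84 X [-2, -3, -5]
134 210 212 3 Y [2, 0, 0] Z 81 X [-4, -5, 1]
135 210 212 3 Y [3, 1, -1] Z 77 X [-3, 0, -1]
136 210 212 3 Y [3, 0, 0] Z 75 X [-4, -2, 1]
137 210 212 3 Y [3, 1, 0] Z 72 X [-2, -1, 1]
138 210 212 3 Y [3, 0, -1] Z 69 X [-2, -4, -1]
139 210 212 3 Y [2, 0, -2] Z 67 X [-5, -5, -3]
140 210 212 3 Y [4, 0, -2] Z 64 X [-1, -2, -2]
141 210 212 3 Y [1, 1, 0] Z 60 X [-6, -1, 0]
142 210 212 3 Y [3, 0, -2] Z 58 X [-3, -2, -3]
143 210 212 3 Y [3, 0, -1] Z 55 X [-4, -5, -1]
144 209 212 4 Y [3, 4, 0, -1] Z 52 X [-9, -2, -3, 0]
145 208 211 4 Y [9, 4, 3, 1] Z 49 X [-3, -7, -4, -1]
146 207 210 4 Y [14, 9, 6, 4] Z 46 X [0, -3, -3, -2]
147 206 209 4 Y [17, 15, 9, 7] Z 42 X [0, 0, -3, -2]
148 205 208 4 Y [18, 12, 13, 10] Z 39 X [-4, -11, -3, -3]
149 205 207 3 Y [21, 18, 15] Z 34 X [
[... 393 characters left out ...]
, -2]
158 206 218 6 Y [15, 12, 12, -14, -17, -21] Z 13 X [-4, -4, 1, -4, -4, -4]
159 206 218 6 Y [15, 14, 11, -13, -16, -17] Z 9 X [-5, -1, 0, 0, -2, 2]
160 206 218 6 Y [17, 13, 10, -14, -17, -18] Z 6 X [-1, -4, -2, -4, -3, 0]
161 207 217 6 Y [13, 10, 9, -9, -13, -15] Z 3 X [-4, -2, 1, 0, -2, 0]
162 207 217 9 Y [14, 8, 8, 6, 2, -8, -12, -14, -15] Z 0 X [-1, -7, -2, 0, -1, -4, -5, -4, 0]
163 208 216 9 Y [10, 8, 4, 1, 0, -5, -9, -9, -12] Z -2 X [-4, -2, -2, -3, -1, -3, -5, 0, 0]
164 209 215 7 Y [6, 4, 0, -2, -5, -7, -12] Z -4 X [-4, -4, -5, -5, -4, -2, -5]
165 212 212 1 Y [-1] Z -8 X [-2]
pred trough-bottom outer [212.  164.6] tip top [217.1 155.9] shank [206.8 154.3] upper shank [211.7 137.7]
```

The hook's measured position agrees with my estimate within about 2 mm. Next I'll lower to entry height, then slide in along y.

Emit:
drive_tool:
  commands:
    - {"dx": -0.15,"dy": -0.2,"dz": 0.18,"ax": 0,"ay": 0,"az": 0}
    - {"dx": -0.3,"dy": -0.45,"dz": 0.36,"ax": 0,"ay": 0,"az": 0}
    - {"dx": -0.42,"dy": -0.65,"dz": 0.5,"ax": 0,"ay": 0,"az": 0}
    - {"dx": -0.47,"dy": -0.74,"dz": 0.56,"ax": 0,"ay": 0,"az": 0}
    - {"dx": -0.47,"dy": -0.74,"dz": 0.56,"ax": 0,"ay": 0,"az": 0}
    - {"dx": -0.47,"dy": -0.74,"dz": 0.56,"ax": 0,"ay": 0,"az": 0}

```text
time_s: 12.45
tcp_pos: [0.5978, 0.14, 0.239]
eef_rot: [0.939, 0.04, 0.342, -0.014]
wrist_force: [-0.6, -0.1, -4.4]
grip_width: 0.005
grasp_force: 88.2
```

```bash
python3 nxt.py -.03 .034; python3 nxt.py 0 .034
```

```text
G rel hook -0.029236993709633275 -0.10960373891568446 0.03397240905605639 [-0.6 -0.1 -4.4] 12.45
([-0.01, -2.65, -0.01], [0.02, -0.01, -0.0])
G rel hook -0.029236993709633275 -0.10960373891568446 0.03397240905605639 [-0.6 -0.1 -4.4] 12.45
([-0.01, -3.65, -0.01], [0.02, -0.01, -0.0])
```

Emit:
drive_tool:
  commands:
    - {"dx": 0,"dy": -0.15,"dz": 0,"ax": 0,"ay": 0,"az": 0}
    - {"dx": 0,"dy": -0.45,"dz": 0,"ax": 0,"ay": 0,"az": 0}
    - {"dx": 0,"dy": -0.85,"dz": 0,"ax": 0,"ay": 0,"az": 0}
    - {"dx": 0,"dy": -1.3,"dz": 0,"ax": 0,"ay": 0,"az": 0}
    - {"dx": 0,"dy": -1.75,"dz": 0,"ax": 0,"ay": 0,"az": 0}
    - {"dx": 0,"dy": -2.1,"dz": 0,"ax": 0,"ay": 0,"az": 0}
    - {"dx": 0,"dy": -2.3,"dz": 0,"ax": 0,"ay": 0,"az": 0}
    - {"dx": 0,"dy": -2.4,"dz": 0,"ax": 0,"ay": 0,"az": 0}
    - {"dx": 0,"dy": -2.4,"dz": 0,"ax": 0,"ay": 0,"az": 0}

```text
time_s: 13.58
tcp_pos: [0.5914, 0.2117, 0.2386]
eef_rot: [0.939, 0.04, 0.342, -0.014]
wrist_force: [1.1, 0.5, -4.6]
grip_width: 0.005
grasp_force: 88.1
```

```bash
python3 nxt.py 0 .034; python3 - <<'E'
from h import *
im,d,c=shot("scene");B=cv2.resize(im[95:235,160:290,::-1],None,fx=4,fy=4,interpolation=cv2.INTER_CUBIC);cv2.imwrite("pics/near5.png",B)
E
```

```text
G rel hook -0.02930755592586308 -0.03754808314384186 0.03356475969579442 [ 1.1  0.5 -4.6] 13.575
([0.01, -1.25, -0.02], [0.02, -0.0, -0.0])
```

View pics/near5.png

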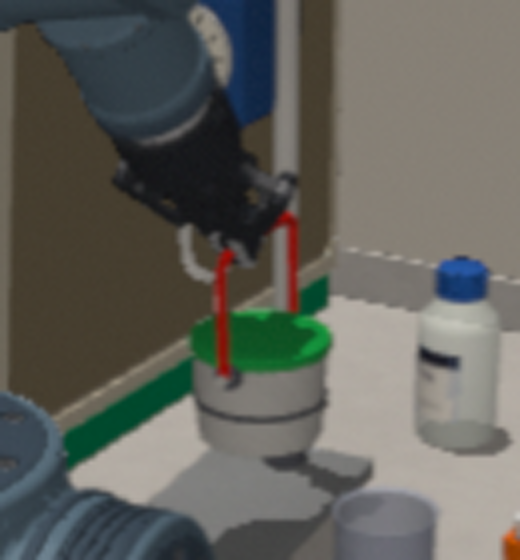

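The bar is just short of the hook, which shows at crop (200,260) left of the near leg. The pail is level. Sliding in the last 37 mm.

Emit:
drive_tool:
  commands:
    - {"dx": 0,"dy": -0.1,"dz": 0,"ax": 0,"ay": 0,"az": 0}
    - {"dx": 0,"dy": -0.3,"dz": 0,"ax": 0,"ay": 0,"az": 0}
    - {"dx": 0,"dy": -0.55,"dz": 0,"ax": 0,"ay": 0,"az": 0}
    - {"dx": 0,"dy": -0.8,"dz": 0,"ax": 0,"ay": 0,"az": 0}
    - {"dx": 0,"dy": -1.0,"dz": 0,"ax": 0,"ay": 0,"az": 0}
    - {"dx": 0,"dy": -1.15,"dz": 0,"ax": 0,"ay": 0,"az": 0}
    - {"dx": 0,"dy": -1.25,"dz": 0,"ax": 0,"ay": 0,"az": 0}
    - {"dx": 0,"dy": -1.25,"dz": 0,"ax": 0,"ay": 0,"az": 0}

```text
time_s: 14.62
tcp_pos: [0.5881, 0.2493, 0.2385]
eef_rot: [0.939, 0.041, 0.342, -0.014]
wrist_force: [0.3, -0.1, -4.7]
grip_width: 0.0044
grasp_force: 88.1
```

```bash
python3 nxt.py 0 .008; python3 nxt.py 0 -.030|tail -1
```

```text
G rel hook -0.029290679820592993 0.0001374280415928973 0.033443530886657 [ 0.3 -0.1 -4.7] 14.625
([-0.55, 0.0, 0.65], [0.02, -0.0, -0.0])
([-1.36, 0.0, 1.62], [0.02, -0.0, -0.0])
```

No contact so far. Now lowering straight down into the trough.

Emit:
drive_tool:
  commands:
    - {"dx": -0.08,"dy": 0,"dz": 0.1,"ax": 0,"ay": 0,"az": 0}
    - {"dx": -0.16,"dy": 0,"dz": 0.19,"ax": 0,"ay": 0,"az": 0}
    - {"dx": -0.24,"dy": 0,"dz": 0.29,"ax": 0,"ay": 0,"az": 0}
    - {"dx": -0.32,"dy": 0,"dz": 0.38,"ax": 0,"ay": 0,"az": 0}
    - {"dx": -0.4,"dy": 0,"dz": 0.48,"ax": 0,"ay": 0,"az": 0}
    - {"dx": -0.48,"dy": 0,"dz": 0.57,"ax": 0,"ay": 0,"az": 0}
    - {"dx": -0.55,"dy": 0,"dz": 0.65,"ax": 0,"ay": 0,"az": 0}
    - {"dx": -0.6,"dy": 0,"dz": 0.72,"ax": 0,"ay": 0,"az": 0}
    - {"dx": -0.65,"dy": 0,"dz": 0.77,"ax": 0,"ay": 0,"az": 0}
    - {"dx": -0.65,"dy": 0,"dz": 0.77,"ax": 0,"ay": 0,"az": 0}

```text
time_s: 15.88
tcp_pos: [0.5882, 0.249, 0.2083]
eef_rot: [0.939, 0.04, 0.342, -0.014]
wrist_force: [0.3, -1.1, -3.7]
grip_width: 0.0047
grasp_force: 88.0
```

```bash
python3 nxt.py 0 -.010
```

```text
G rel hook -0.029275056836827774 -9.442896402442206e-05 0.003248209688831799 [ 0.3 -1.1 -3.7] 15.875
([-0.29, -0.0, 0.34], [0.02, -0.0, -0.0])
```

Emit:
drive_tool:
  commands:
    - {"dx": -0.05,"dy": 0,"dz": 0.06,"ax": 0,"ay": 0,"az": 0}
    - {"dx": -0.1,"dy": 0,"dz": 0.12,"ax": 0,"ay": 0,"az": 0}
    - {"dx": -0.15,"dy": 0,"dz": 0.18,"ax": 0,"ay": 0,"az": 0}
    - {"dx": -0.2,"dy": 0,"dz": 0.24,"ax": 0,"ay": 0,"az": 0}
    - {"dx": -0.25,"dy": 0,"dz": 0.3,"ax": 0,"ay": 0,"az": 0}
    - {"dx": -0.29,"dy": 0,"dz": 0.35,"ax": 0,"ay": 0,"az": 0}
    - {"dx": -0.32,"dy": 0,"dz": 0.38,"ax": 0,"ay": 0,"az": 0}
    - {"dx": -0.32,"dy": 0,"dz": 0.38,"ax": 0,"ay": 0,"az": 0}
    - {"dx": -0.32,"dy": 0,"dz": 0.38,"ax": 0,"ay": 0,"az": 0}

```text
time_s: 17.0
tcp_pos: [0.5883, 0.2491, 0.1938]
eef_rot: [0.939, 0.04, 0.342, -0.014]
wrist_force: [0.7, 1.9, -1.6]
grip_width: 0.0047
grasp_force: 88.0
```

```bash
python3 nxt.py 0 -.022; python3 -c "
from h import *
from nxt import *
l=[]
for i in range(6):
    env.read_camera('top');l.append(env.get_obs()['wrist_force'])
print(np.mean(l,0),np.std(l,0))"
```

```text
G rel hook -0.029110393488610106 -7.885715161729326e-05 -0.01129556077153257 [ 0.7  1.9 -1.6] 17.0
([-0.24, -0.0, 0.27], [0.02, -0.01, -0.01])
[ 0.98744805  0.71338312 -1.18988615] [0.64334007 0.56188353 0.44139839]
```

Emit:
drive_tool:
  commands:
    - {"dx": -0.05,"dy": 0,"dz": 0.06,"ax": 0,"ay": 0,"az": 0}
    - {"dx": -0.1,"dy": 0,"dz": 0.12,"ax": 0,"ay": 0,"az": 0}
    - {"dx": -0.13,"dy": 0,"dz": 0.16,"ax": 0,"ay": 0,"az": 0}
    - {"dx": -0.13,"dy": 0,"dz": 0.16,"ax": 0,"ay": 0,"az": 0}
    - {"dx": -0.13,"dy": 0,"dz": 0.16,"ax": 0,"ay": 0,"az": 0}

```text
time_s: 17.92
tcp_pos: [0.5883, 0.2491, 0.1874]
eef_rot: [0.939, 0.04, 0.342, -0.014]
wrist_force: [1.2, 1.1, 0.2]
grip_width: 0.0047
grasp_force: 88.1
```

```bash
cat > f.py <<'E'
from nxt import *
l=[]
for i in range(10):
    env.read_camera('top');l.append(env.get_obs()['wrist_force'])
print(np.mean(l,0),np.std(l,0)/3)
E
python3 f.py; python3 nxt.py 0 -.022;python3 hook.py | grep -v "X \[" ; python3 - <<'E'
from tilt import *
im,d,c,W=lid()
im,d,c=shot("scene");B=cv2.resize(im[95:235,160:290,::-1],None,fx=4,fy=4,interpolation=cv2.INTER_CUBIC);cv2.imwrite("pics/on6.png",B)
E
```

```text
[ 1.06037785  1.36600933 -0.1350641 ] [0.07592352 0.0999412  0.20550015]
G rel hook -0.029201027666103684 -0.00011818860310958005 -0.01776236550329996 [1.  1.5 0.4] 18.425
([-0.1, -0.01, 0.1], [0.02, -0.0, -0.0])
106 -0.003668515234886437
pred trough-bottom outer [212.  164.6] tip top [217.1 155.9] shank [206.8 154.3] upper shank [211.7 137.7]
lid 497 [0.6149 0.2335 0.1256] [[0.586, 0.201, 0.122], [0.651, 0.293, 0.129]] slope [0.003 0.003 0.126]
```

View pics/on6.png

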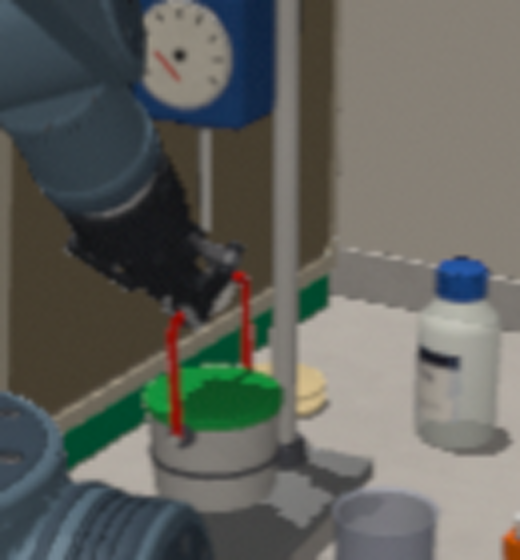

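The scale carries the weight: tool Fz is about 0, and the pail is level with lid slope about 0. A 1.4 N side force remains, so I'll shift about 2 mm in +y, then release.

Emit:
drive_tool:
  commands:
    - {"dx": 0,"dy": -0.04,"dz": 0,"ax": 0,"ay": 0,"az": 0}
    - {"dx": 0,"dy": -0.07,"dz": 0,"ax": 0,"ay": 0,"az": 0}
    - {"dx": 0,"dy": -0.07,"dz": 0,"ax": 0,"ay": 0,"az": 0}
    - {"dx": 0,"dy": -0.07,"dz": 0,"ax": 0,"ay": 0,"az": 0}
  grip_force: 20

```text
time_s: 19.08
tcp_pos: [0.5878, 0.2509, 0.1868]
eef_rot: [0.939, 0.04, 0.342, -0.014]
wrist_force: [-0.1, -2.4, 0.0]
grip_width: 0.0046
grasp_force: 88.6
```

```bash
python3 f.py
```

```text
[-1.16577337 -2.75644674  0.25575436] [0.16116794 0.09702682 0.13982687]
```

Emit:
drive_tool:
  commands:
    - {"dx": 0,"dy": 0.04,"dz": 0,"ax": 0,"ay": 0,"az": 0}
    - {"dx": 0,"dy": 0.04,"dz": 0,"ax": 0,"ay": 0,"az": 0}
    - {"dx": 0,"dy": 0.04,"dz": 0,"ax": 0,"ay": 0,"az": 0}

```text
time_s: 19.95
tcp_pos: [0.5882, 0.2504, 0.1875]
eef_rot: [0.939, 0.041, 0.342, -0.014]
wrist_force: [-1.8, 2.7, 0.0]
grip_width: 0.0046
grasp_force: 88.6
```

```bash
python3 f.py
```

```text
[-1.13250393  2.96534944  0.07089498] [0.19015071 0.14812456 0.09794548]
```

The side force is only a stiff, sub-millimetre pinch and Fz is near 0, so I'll open in small steps.

Emit:
drive_tool:
  commands:
    - {"dx": 0,"dy": 0.02,"dz": 0,"ax": 0,"ay": 0,"az": 0}
    - {"dx": 0,"dy": 0.02,"dz": 0,"ax": 0,"ay": 0,"az": 0}
    - {"dx": 0,"dy": 0.02,"dz": 0,"ax": 0,"ay": 0,"az": 0}
    - {"dx": 0,"dy": 0.02,"dz": 0,"ax": 0,"ay": 0,"az": 0}
  gripper: 9
  grip_force: 20

```text
time_s: 20.95
tcp_pos: [0.5882, 0.2491, 0.1871]
eef_rot: [0.939, 0.04, 0.342, -0.014]
wrist_force: [0.3, 0.6, -0.4]
grip_width: 0.0088
grasp_force: 0.0
```

Emit:
drive_tool:
  commands:
    - {"dx": 0,"dy": 0,"dz": 0,"ax": 0,"ay": 0,"az": 0}
    - {"dx": 0,"dy": 0,"dz": 0,"ax": 0,"ay": 0,"az": 0}
    - {"dx": 0,"dy": 0,"dz": 0,"ax": 0,"ay": 0,"az": 0}
    - {"dx": 0,"dy": 0,"dz": 0,"ax": 0,"ay": 0,"az": 0}
  gripper: 26

```text
time_s: 21.45
tcp_pos: [0.5882, 0.2493, 0.1872]
eef_rot: [0.939, 0.04, 0.342, -0.014]
wrist_force: [-0.1, 0.1, -0.6]
grip_width: 0.026
grasp_force: 0.0
```

```bash
python3 f.py; python3 -c "
from tilt import *
lid()"
```

```text
[-0.1096315   0.25213657  0.15840579] [0.14048253 0.14873046 0.12390093]
lid 426 [0.6157 0.2345 0.1254] [[0.585, 0.202, 0.122], [0.649, 0.295, 0.129]] slope [0.007 0.015 0.125]
```

Released, and the pail is still. Backing off along the tool axis.

Emit:
drive_tool:
  commands:
    - {"dx": 0,"dy": 0,"dz": -0.2,"ax": 0,"ay": 0,"az": 0}
    - {"dx": 0,"dy": 0,"dz": -0.5,"ax": 0,"ay": 0,"az": 0}
    - {"dx": 0,"dy": 0,"dz": -1.0,"ax": 0,"ay": 0,"az": 0}
    - {"dx": 0,"dy": 0,"dz": -1.7,"ax": 0,"ay": 0,"az": 0}
    - {"dx": 0,"dy": 0,"dz": -2.5,"ax": 0,"ay": 0,"az": 0}
    - {"dx": 0,"dy": 0,"dz": -3.2,"ax": 0,"ay": 0,"az": 0}
    - {"dx": 0,"dy": 0,"dz": -3.2,"ax": 0,"ay": 0,"az": 0}
    - {"dx": 0,"dy": 0,"dz": -3.2,"ax": 0,"ay": 0,"az": 0}
    - {"dx": 0,"dy": 0,"dz": -3.2,"ax": 0,"ay": 0,"az": 0}

```text
time_s: 23.12
tcp_pos: [0.5266, 0.2439, 0.2597]
eef_rot: [0.939, 0.04, 0.341, -0.014]
wrist_force: [0.2, 0.5, -0.6]
grip_width: 0.0258
grasp_force: 0.0
```

```bash
python3 f.py; python3 - <<'E'
from tilt import *
im,d,c,W=lid();lid()
A=cv2.resize(im[90:250,130:250,::-1],None,fx=3,fy=3,interpolation=cv2.INTER_CUBIC)
im,d,c=shot("scene");B=cv2.resize(im[85:245,150:290,::-1],None,fx=3,fy=3,interpolation=cv2.INTER_CUBIC);cv2.imwrite("pics/fin7.png",np.hstack([A,B]))
E
```

```text
[ 0.02584942  0.1460194  -0.04596194] [0.16134528 0.20197408 0.17022658]
lid 719 [0.6032 0.2393 0.1256] [[0.566, 0.204, 0.122], [0.647, 0.295, 0.129]] slope [0.002 0.011 0.126]
lid 719 [0.603  0.2393 0.1255] [[0.566, 0.204, 0.121], [0.647, 0.294, 0.129]] slope [0.004 0.014 0.125]
```

View pics/fin7.png

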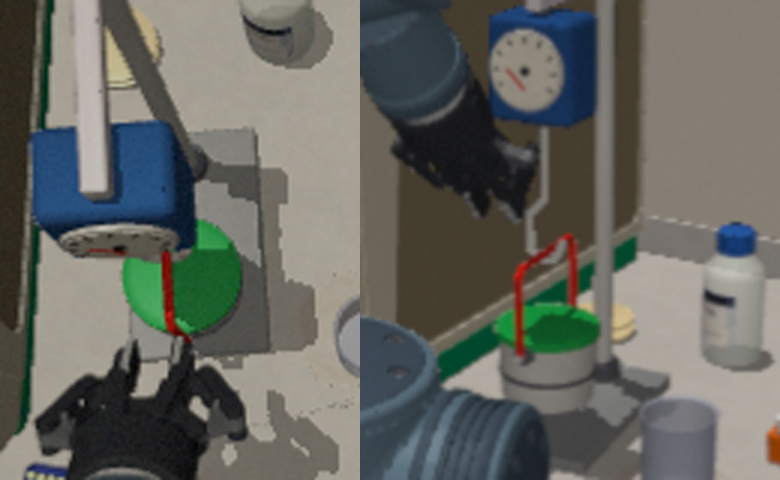

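The pail hangs level and still on the hook, which sits at crop (540,250), about mid-bail. The gripper is clear, so I'm handing in.

```bash
python3 -c "
from plant import env
print(env.close_job())"
```

```text
the job is handed in; nothing more can be done
None
```

The larger pail hangs level and still from the scale hook, near the middle of its bail, with the gripper clear; the job is handed in at about 24 s, but no verdict was returned.

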